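# Set the fixture gap with the knurled wheel and lock it

### The arm

A 6-joint arm with a two-finger parallel gripper is mounted at the origin on the work surface. World frame = base frame: x ahead of the robot, y to its left, z up, the work surface at z = 0. Lengths are in m, angles in rad, forces in N, time in s.
With the tool pointing down it reaches from about 0.35 to 0.775 m from the base axis. Payload 5.5 kg.
Tool frame: the origin (TCP) lies at the very end of the fingers, on their centre line; the grasp point (between the pads) lies 19 mm behind it; z points along the fingers, y is the line along which they close (so a half turn about z gives the same grasp; the last joint's range is limited). The gripper opens to 85 mm and grips with 20 to 120 N. Pads are 22 mm wide; open, the fingers measure 114 mm over their backs; the gripper's body (76 mm by 85 mm) begins 54 mm behind the grasp point. The pads swing forward as they close: fully open they stand 13 mm farther back than shut.
Start: joints at [-1.283, 0.313, 0.046, 1.304, 0, 1.431], TCP at [0.239, -0.523, 0.231] pointing down, gripper open.
Joint ranges: [-2.76, 2.76], [-0.86, 1.69], [-1.03, 1.26], [-2.2, 2.34], [-1.47, 1.5], [-3.14, 3.14]. Speed limits (rad/s): [2.57, 2.57, 3.14, 3.14, 3.14, 3.14].

### API

Orientations are given as a unit quaternion [w, x, y, z].
In Python, from workcell import env, imaging, ticket gives the robot as it stands. The module is installed in compiled form; this text tells all that it offers.
- The arm moves only by the tool apply_moves, never from a script. Its argument "rows" is a list of rows, each an object with "xyz": the shift along the tool's x, y, z in mm, a list of three; "turn": the turn, a rotation vector about the tool's x, y, z in rad, a list of three; "grip": the opening, from 0 (shut) to 1 (fully open). A call has 1 to 12 rows; each row is the pose to reach, as a shift and turn from the pose commanded when the call began, along the tool's axes at that moment; what a row does not reach only later rows make up. A row lasts 1/12 s, in which the tool goes at most 41.7 mm and 7.16 degrees, less where a joint would pass 70% of its speed; a pose out of reach is approached as far as the arm can. A call with a gripper value outside its range is refused whole. The fingers move at their own pace and stop on an object; "force" is the grip in N (left out, the last holds). Time passes only in rows, so rows that repeat a pose let the fingers close. It gives the time, the measured TCP pose, the force, the opening and the grip force at its end, in the units of the state.
- env.get_state(): the state, without advancing time (a new reading comes with each control period).
- imaging.read_camera(name): name is "scene" or "top" or "wrist"; returns a dict with "color" (400x640x3 uint8, blue, green, red), "z_map" (400x640 float32, m along the optical axis (not along the pixel's ray), 0 where there is no reading), "camera_matrix" (3x3 intrinsics, pixels), "k1" (the pictures are not rectified: a ray, as slopes to the right and down, at radius r is drawn at 1 + k1 r^2 times it, then the intrinsics apply), "view" (4x4, takes a point from world to camera coordinates). Camera axes: x right, y down, z forward; pixel columns grow to the right and rows downward; lengths in m; the calibration is good to about 2 mm. A picture is of the moment at which its call begins.
- ticket.hand_in(): hands the job in; it is judged then, once.
The state is a dict: "clock": time; "joint_pos": joint angles; "qvel": joint speeds; "tau": joint torques, N m; "tcp_pos": TCP position; "orientation": TCP orientation; "wrist_force": force on the tool from outside, world axes, zero at the start; "ft_torque": the same for the moment, N m; "finger_gap": finger opening in m; "grip_force": force on a finger pad.
Only numpy, scipy, OpenCV 4.12 (cv2) and the standard library are available. Lean on these libraries where they do the work, as an engineer would, in place of code of your own. Each camera call takes 0.05 s, during which the arm holds its last target. There are 200 camera calls.

### The job

On the setting fixture, roll the knurled wheel under a fingertip, pressing lightly on top, until the sliding jaw's arrow stands opposite the arrow of the gauge clip; then push the lock lever all the way over, away from you. Move the jaw by the wheel and not by pushing it, leave the gauge clip where it is, pick nothing up, disturb none of the things standing around, and finish clear of everything.

Things in the scene. Friction and masses are not known exactly. Their poses are not given: they have to be found in the camera images.
- fixture: fixed base plate of the setting fixture, 200 x 370 x 8 mm, origin under its centre; x points away from the robot (turned up to 0.45 rad), y from the wheel end (-y) to the lock-lever end (+y), z up. A dark deck 170 x 340 mm floats over it on four springs, top 36 mm above the table, carrying wheel, jaws, gauge and lever. Above the table: cheeks beside the wheel 102 mm, rack cover beside them 94, jaws 79
- wheel: knurled steel adjuster wheel, diameter 76, 28 mm wide, upright between two cheeks at the fixture's -y end; origin at its centre; axle along the fixture's x. Rolling its top towards the fixture's +y (towards the jaws) closes the gap, 15 mm of jaw travel per 38 mm rolled at the rim (15 mm per rad); the other way opens it. It stays where it is left; needs about 2 N at the rim
- wheel_top (a point): topmost point of the wheel's rim, mid-width, 124 mm above the table, 22 mm above the cheeks; does not turn with the wheel. Axes as the fixture's. Pressed down here, the sprung deck with all it carries yields from 3 to 6 N on, 1 mm per 1.5 N, with a hard stop at 10 mm (about 20 N). 5 to 7 mm of yield gives a fingertip drawn straight over the top grip enough to roll the wheel by friction
- jaw: sliding jaw, a grey block 100 x 24 x 43 mm on two guide rods between wheel and fixed jaw, slides along the fixture's y axis; driven by the wheel through a rack. Origin under the block's centre, at the deck's upper face
- jaw_pointer (a point): tip of the flat steel arrow on the jaw's far (+x) side, 78 mm above the table; moves with the jaw. Axes as the fixture's
- gauge_mark (a point): tip of the facing steel arrow on the gauge clip, a 16 mm wide steel block with a round screw on the aluminium rail along the fixture's far (+x) edge, 78 mm above the table. The two tips pass 2 mm apart in x; the setting is right when both have the same y in the fixture's frame. At the start the jaw's tip is 24 to 45 mm short, on the -y side. Must not be shifted. Axes as the fixture's
- rider: the gauge clip itself, clamped on its rail: 18 x 16 x 21 mm steel block, its origin at its foot, 54 mm above the table; leave where it is
- lock_tip (a point): centre of the black ball (diameter 22) at the end of the lock lever at the fixture's +y end. The lever is 66 mm long from its pivot, pivot 69 mm above the table, axis along the fixture's y; it stands between two cheeks that reach 81 mm above the table. Ball centre about 127 mm above the table at either end of its swing and 135 mm upright
- lock_lever (a joint): lock lever angle in rad: 0 open, leaning 0.5 rad to the robot's side (-x of the fixture); grows as it is pushed away from the robot; 1.0 fully over at its stop, leaning 0.5 rad to +x. Stays where it is left; takes about 1.5 to 2 N at the ball
- lens_barrel: black lens barrel, diameter 34 at the foot, 28 mm tall, standing loose on the fixture's deck between the jaws, close to the fixed jaw; origin under its centre; leave alone
- screwdriver: screwdriver 170 mm long lying loose on the table on the robot's side of the fixture; leave alone
- retaining_ring: loose aluminium ring, 68 mm outside, 12 mm high, on the table beyond the lock-lever end of the fixture; origin under its centre; leave alone
- carton: small cardboard carton 60 x 45 x 50 mm on the table beyond the wheel end of the fixture; origin under its centre; leave alone
- camera_ball: white ball-shaped camera housing, 130 mm across and high, to the left of the fixture and beyond; origin under its centre; leave alone
- blue_bin: blue open bin 120 x 160 x 60 mm, left side; origin under its centre; leave alone
- solvent: white bottle, diameter 52, 130 mm tall, right side; origin under its centre; leave alone

How it is judged:
On the way, in this order (a step that is already met when the one before it is completed fails the run):
1. a fingertip presses on the knurled wheel (contact force between the fingers and wheel above 1 N), for 0.1 s.
2. jaw arrow within 3 mm of the gauge arrow, lever still open (y of jaw_pointer in the frame of gauge_mark between -0.003 and 0.003 m and value of joint lock_lever below 0.3 rad), for 0.2 s.
3. lock lever pushed over (value of joint lock_lever above 0.9 rad), for 0.1 s.
At the end, for the whole second after the job is handed in: jaw arrow and gauge arrow within 3 mm of each other along the fixture, lock lever at least 0.9 rad over of 1.0, jaw at rest (y of jaw_pointer in the frame of gauge_mark between -0.003 and 0.003 m and value of joint lock_lever above 0.9 rad and linear speed of jaw below 0.003 m/s); the robot touches nothing.
It fails at once if the jaw is pushed directly (contact force between any of the arm, the fingers and jaw above 2 N).
It fails at once if the gauge clip is pushed (over 8 N; it slips at 10 N) (contact force between any of the arm, the fingers and rider above 8 N).
It fails at once if the wheel is pressed hard against its stop (over 45 N) (contact force between the fingers and wheel above 45 N).
It fails at once if the lock is thrown while the gap is off the mark (value of joint lock_lever above 0.5 rad and (y of jaw_pointer in the frame of gauge_mark above 0.004 m or y of jaw_pointer in the frame of gauge_mark below -0.004 m)).
It fails at once if something standing around is moved or lifted by more than 20 mm (distance of any of lens_barrel, screwdriver, retaining_ring, carton, camera_ball, blue_bin, solvent from where it was at the start of the episode above 0.02 m).
It also fails if it takes over 54 s, if anything falls off the work surface, if the arm or the gripper's body presses on something with over 40 N, if the wrist force passes 120 N, or if a joint passes its speed limit or range.

## Working session

There is one attempt and no reset: what is moved stays moved. The work goes in short steps, Python scripts to look and compute and a tool call to move; the robot and the scene stay as the last step left them, time stands still between calls to the robot, and variables do not carry over. Pictures are saved under pics/ and viewed, at most 10 in all, crops included, and the job is handed in when it is done.

Besides the shell and the picture viewer there is one more tool, called after ">>>" by a JSON object that holds its "name" and its "arguments", one argument or row to a line. apply_moves: Moves the arm, as the interface text tells. Its arguments: {"type":"object","properties":{"rows":{"type":"array"},"force":{"type":"number"}},"required":["rows"]}

```bash
mkdir -p pics
cat > h.py <<'E'
import numpy as np, cv2
from workcell import env, imaging, ticket
def cam(n):
    d=imaging.read_camera(n); np.savez('/tmp/%s.npz'%n,**d); return d
def load(n): return np.load('/tmp/%s.npz'%n)
def pts(d):
    K=d['camera_matrix'];k=float(d['k1']);V=d['view']
    v,u=np.mgrid[0:400,0:640]
    return unproj(d,u.ravel(),v.ravel(),d['z_map'].ravel()).reshape(400,640,3)
def slopes(d,u,v):
    K=d['camera_matrix'];k=float(d['k1'])
    x=(np.asarray(u,float)-K[0,2])/K[0,0];y=(np.asarray(v,float)-K[1,2])/K[1,1]
    a,b=x.copy(),y.copy()
    for _ in range(20):
        s=1+k*(a*a+b*b);a,b=x/s,y/s
    return a,b
def unproj(d,u,v,z):
    a,b=slopes(d,u,v);V=d['view']
    P=np.stack([a*z,b*z,z*np.ones_like(a)],-1)
    return (P-V[:3,3])@V[:3,:3]
def plane(d,u,v,h):
    a,b=slopes(d,u,v);V=d['view'];R=V[:3,:3];c=-R.T@V[:3,3]
    r=np.stack([a,b,np.ones_like(a)],-1)@R
    return c+r*((h-c[2])/r[...,2])[...,None]
def proj(d,P):
    V=d['view'];K=d['camera_matrix'];q=np.asarray(P)@V[:3,:3].T+V[:3,3]
    a=q[...,0]/q[...,2];b=q[...,1]/q[...,2];s=1+float(d['k1'])*(a*a+b*b)
    return np.stack([K[0,0]*a*s+K[0,2],K[1,1]*b*s+K[1,2]],-1)
E
python3 - <<'E'
from h import *
for n in('top','scene'):
    d=cam(n);cv2.imwrite(f'pics/{n}1.png',d['color']);V=d['view'];print(n,-V[:3,:3].T@V[:3,3],V[:3,:3].round(2).tolist(),d['camera_matrix'][0,0])
s=env.get_state();print(s)
E
```

```text
top [0.46708799 0.02108256 1.39619312] [[0.02, -1.0, -0.01], [-1.0, -0.02, -0.05], [0.05, 0.01, -1.0]] 367.3840741700169
scene [1.41205646 0.05438683 1.25365098] [[-0.04, 1.0, -0.01], [0.79, 0.03, -0.61], [-0.61, -0.03, -0.79]] 491.28932693193843
{'clock': 0.1, 'joint_pos': array([-1.28256272e+00,  3.13930937e-01,  4.50962008e-02,  1.30363036e+00,
       -1.53686219e-05,  1.43117663e+00]), 'qvel': array([-0.00104285, -0.0004081 ,  0.0028433 ,  0.00072936,  0.00108675,
       -0.0006456 ]), 'tau': array([ 2.39862937e-03, -4.81727529e+01,  2.99242991e+01,  1.27958343e-02,
       -1.64821968e-04,  3.26562414e-06]), 'tcp_pos': array([ 0.23842077, -0.52272698,  0.23049633]), 'orientation': array([-8.31512805e-04,  9.77204486e-01,  2.12298604e-01, -6.96067284e-05]), 'wrist_force': array([ 0.62435226,  0.47866793, -0.13626423]), 'ft_torque': array([-0.00125991, -0.01039134, -0.00038771]), 'grip_force': 0.0, 'finger_gap': 0.08523780043413227}
```

View pics/top1.png

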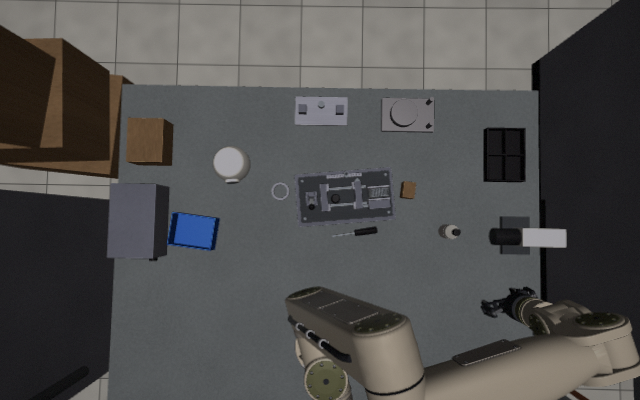

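View pics/scene1.png

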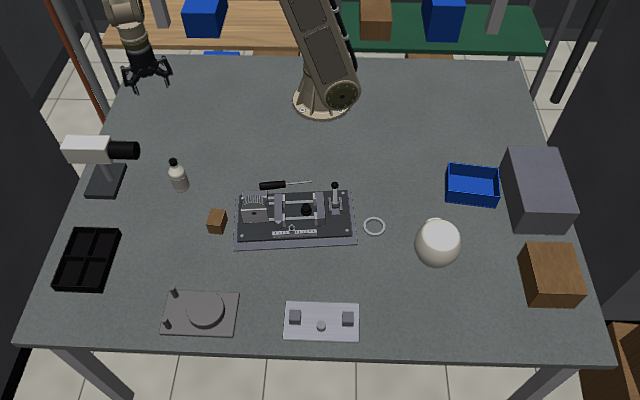

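The top view shows the fixture at about (346,196), with the wheel end on the right (378,196) and the lever on the left (311,200). In the scene view the wheel is near (254,208) and the lever ball near (335,185). Next I'll zoom in.

Run:
```python
from h import *
t=load('top')['color'][160:230,290:400];s=load('scene')['color'][175:255,228:362]
a=cv2.resize(t,(440,280),interpolation=cv2.INTER_CUBIC)
b=cv2.resize(s,(536,320),interpolation=cv2.INTER_CUBIC)
o=np.zeros((600,536,3),np.uint8);o[:280,:440]=a;o[280:]=b
cv2.imwrite('pics/crop1.png',o)
# height-based: points of top camera above table in fixture region
for n,(u0,u1,v0,v1) in dict(top=(285,400,160,235),scene=(225,365,170,260)).items():
    d=load(n);P=pts(d)[v0:v1,u0:u1].reshape(-1,3)
    m=(P[:,2]>0.02)&(P[:,2]<0.15);Q=P[m]
    r=cv2.minAreaRect(Q[:,:2].astype(np.float32)*1000);print(n,r,len(Q))
    for lo,hi in((.028,.042),(.115,.145)):
        q=Q[(Q[:,2]>lo)&(Q[:,2]<hi)]; print(lo,len(q),cv2.minAreaRect(q[:,:2].astype(np.float32)*1000) if len(q)>3 else '', q.mean(0) if len(q) else '')
```

```text
top ((524.65380859375, -70.15242004394531), (231.9334259033203, 340.3768310546875), 5.6308794021606445) 4279
0.028 2637 ((530.2137451171875, -69.22134399414062), (220.53871154785156, 339.6029968261719), 5.697020053863525) [ 0.55141076 -0.05584557  0.03596647]
0.115 147 ((542.5958862304688, -69.978515625), (29.893165588378906, 276.3631896972656), 12.010775566101074) [ 0.55367595 -0.12694478  0.12420588]
scene ((528.451904296875, -87.01396179199219), (234.21495056152344, 380.93072509765625), 5.646006107330322) 5526
0.028 2837 ((533.652587890625, -85.69601440429688), (224.1915740966797, 379.3927917480469), 5.30391263961792) [ 0.57368136 -0.05243494  0.0351681 ]
0.115 195 ((545.0087280273438, -66.99235534667969), (32.892601013183594, 277.9908752441406), 10.527650833129883) [ 0.55369981 -0.11557542  0.12291003]
```

View pics/crop1.png

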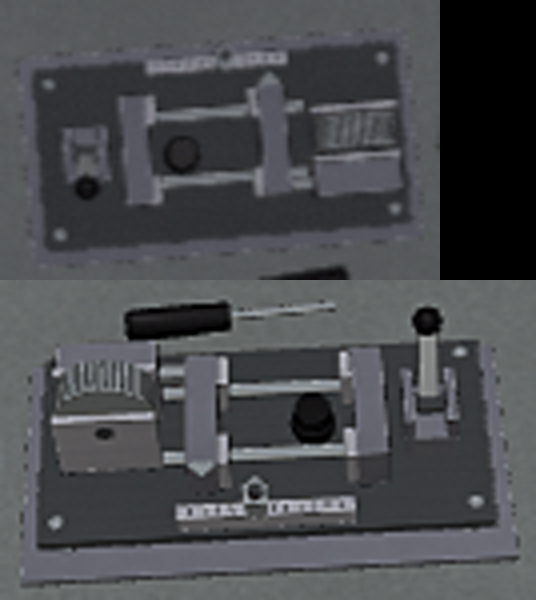

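The crop shows the deck screws at (48,85), (60,235), (382,58) and (395,208). The wheel is near (355,127) and the jaw arrow tip near (268,75). The gauge clip is near (225,57) and the ball near (87,188).

Run:
```python
from h import *
d=load('top')
c=np.array([(48,85),(60,235),(382,58),(395,208)])
f=lambda c:(290+(c[:,0]+.5)/4-.5,160+(c[:,1]+.5)/4-.5)
S=plane(d,*f(c),.036)
print(S.round(4).tolist());O=S.mean(0)
e=(S[0]+S[1]-S[2]-S[3]);th=np.arctan2(-e[0],e[1]);print('O',O,'th',th,np.linalg.norm(S[0]-S[2]),np.linalg.norm(S[0]-S[1]))
for n,c,h in(('jaw',(268,75),.078),('gauge',(225,62),.078),('ball',(87,188),.127),('wheelface',(355,127),.12)):
    p=plane(d,*f(np.array([c])),h)[0];r=p-O;print(n,p.round(4),'fix',r[0]*np.cos(th)+r[1]*np.sin(th),-r[0]*np.sin(th)+r[1]*np.cos(th))
for n in('top','scene'):
    P=pts(load(n)).reshape(-1,3)
    for lo,hi,yy in((.115,.13,(-.25,-.1)),(.12,.145,(0.0,.15))):
        m=(P[:,2]>lo)&(P[:,2]<hi)&(P[:,0]>.4)&(P[:,0]<.68)&(P[:,1]>yy[0])&(P[:,1]<yy[1]);q=P[m];r=q-O
        X=r[:,0]*np.cos(th)+r[:,1]*np.sin(th);Y=-r[:,0]*np.sin(th)+r[:,1]*np.cos(th)
        print(n,len(q),q.mean(0).round(4),q[:,2].max(),'X',X.min().round(4),X.max().round(4),'Y',Y.min().round(4),Y.max().round(4))
```

```text
[[0.6082, 0.0959, 0.036], [0.4692, 0.0818, 0.036], [0.6391, -0.2138, 0.036], [0.5, -0.2272, 0.036]]
O [ 0.55411671 -0.06580604  0.036     ] th 0.09939464519683928 0.31125352411504775 0.13972819354834343
jaw [ 0.6165 -0.1043  0.078 ] fix 0.05828946272289266 -0.044474143498827334
gauge [ 0.6276 -0.0654  0.078 ] fix 0.07314355725269411 -0.006898378388645694
ball [0.51   0.0553 0.127 ] fix -0.031839778928430665 0.1248807261082251
wheelface [ 0.5677 -0.1765  0.12  ] fix 0.002571816319994074 -0.11148365481228373
top 114 [ 0.5661 -0.1796  0.1217] 0.12882721404682995 X -0.0134 0.0145 Y -0.1394 -0.0903
top 32 [0.5103 0.0547 0.1333] 0.14068484394702405 X -0.0405 -0.0228 Y 0.1153 0.1333
scene 143 [ 0.5676 -0.1785  0.1207] 0.12863203164251721 X -0.016 0.0167 Y -0.1388 -0.0863
scene 46 [0.5146 0.0573 0.1306] 0.1419643221714656 X -0.0368 -0.0175 Y 0.1161 0.1372
```

>>> {"name": "apply_moves", "arguments": {
  "rows": [
    {"xyz": [432,-153,0],"turn": [0,0,0.3285],"grip": 0},
    {"xyz": [432,-153,0],"turn": [0,0,0.3285],"grip": 0},
    {"xyz": [432,-153,0],"turn": [0,0,0.3285],"grip": 0},
    {"xyz": [432,-153,0],"turn": [0,0,0.3285],"grip": 0},
    {"xyz": [432,-153,0],"turn": [0,0,0.3285],"grip": 0},
    {"xyz": [432,-153,0],"turn": [0,0,0.3285],"grip": 0},
    {"xyz": [432,-153,0],"turn": [0,0,0.3285],"grip": 0},
    {"xyz": [432,-153,0],"turn": [0,0,0.3285],"grip": 0},
    {"xyz": [432,-153,0],"turn": [0,0,0.3285],"grip": 0},
    {"xyz": [432,-153,0],"turn": [0,0,0.3285],"grip": 0},
    {"xyz": [432,-153,0],"turn": [0,0,0.3285],"grip": 0},
    {"xyz": [432,-153,0],"turn": [0,0,0.3285],"grip": 0}
  ]
}}

```text
clock: 1.1
tcp_pos: [0.5718, -0.1997, 0.2304]
orientation: [-0.001, 0.999, 0.053, 0.001]
wrist_force: [-0.0, -0.5, 0.3]
finger_gap: 0.0001
grip_force: 0.0
```

Run:
```python
from h import *
d=cam('wrist');cv2.imwrite('pics/wrist1.png',d['color']);V=d['view'];print(-V[:3,:3].T@V[:3,3],V[:3,:3].round(2).tolist(),d['camera_matrix'][0,0]);print(env.get_state())
```

```text
[ 0.64396157 -0.19249743  0.37257722] [[0.11, -0.99, -0.0], [-0.95, -0.1, 0.29], [-0.29, -0.03, -0.96]] 321.541712376935
{'clock': 1.15, 'joint_pos': array([-4.72145756e-01,  3.73281399e-01,  1.29272989e-01,  1.32765982e+00,
        7.68896716e-04,  2.56423222e+00]), 'qvel': array([-0.06983195, -0.02489589, -0.03639616,  0.00482329, -0.02865018,
       -0.03924489]), 'tau': array([  1.01202216, -51.66784644,  30.1123631 ,   0.1049824 ,
         0.09453569,   0.2052505 ]), 'tcp_pos': array([ 0.57040099, -0.20119887,  0.23031427]), 'orientation': array([-5.51130233e-04,  9.98616393e-01,  5.25829017e-02, -1.84683004e-04]), 'wrist_force': array([ 1.01320588, -0.53459311,  0.02308464]), 'ft_torque': array([ 0.00847836, -0.0140724 ,  0.02381474]), 'grip_force': 0.0, 'finger_gap': -0.00018130828754228892}
```

View pics/wrist1.png

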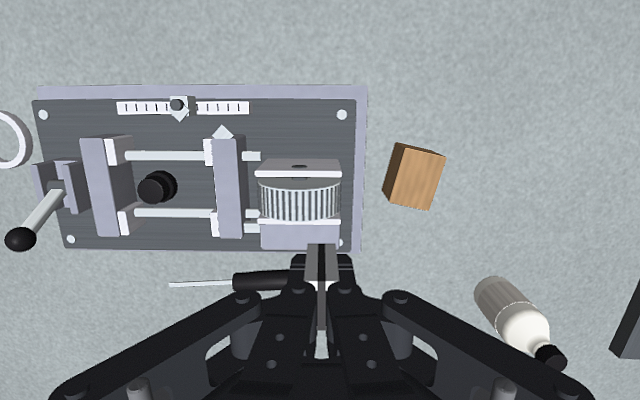

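The wrist view shows the jaw arrow tip near (222,125), the gauge arrow tip near (179,121), the wheel around (300,200) and the shut fingers at (322,260). I'll zoom on the arrows.

Run:
```python
from h import *
d=load('wrist');c=d['color'][85:155,150:260]
cv2.imwrite('pics/crop2.png',cv2.resize(c,(770,490),interpolation=cv2.INTER_CUBIC))
O=np.array([.5541,-.0658,0]);th=.0994
D=np.array([[42,114],[69,239],[341,114]]);S=plane(d,D[:,0],D[:,1],.036)
print(S.round(4))
def fx(p,O=O): r=p-O; return np.stack([r[...,0]*np.cos(th)+r[...,1]*np.sin(th),-r[...,0]*np.sin(th)+r[...,1]*np.cos(th)],-1)
print(fx(S).round(4)); print(fx(plane(d,np.array([222,179.]),np.array([125,121.]),.078)))
```

```text
[[ 0.6055  0.0982  0.036 ]
 [ 0.4643  0.0854  0.036 ]
 [ 0.6358 -0.213   0.036 ]]
[[ 0.0674  0.158 ]
 [-0.0743  0.1594]
 [ 0.0667 -0.1546]]
[[ 0.05790443 -0.04543968]
 [ 0.06144122 -0.00662268]]
```

View pics/crop2.png

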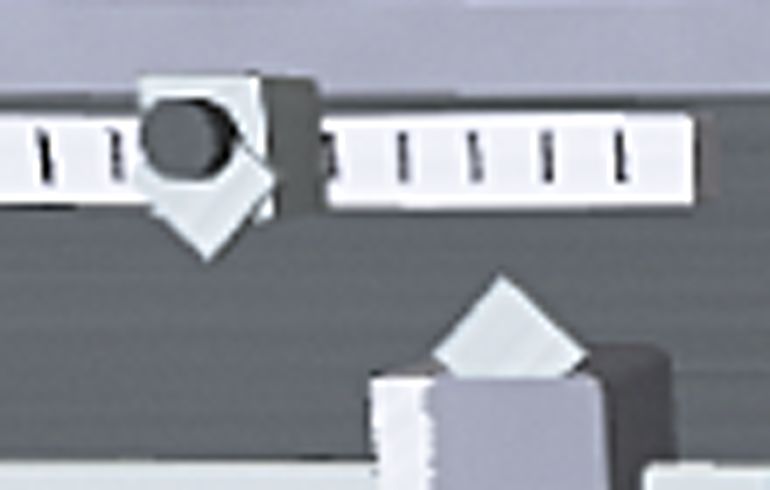

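>>> {"name": "apply_moves", "arguments": {
  "force": 80,
  "rows": [
    {"xyz": [0,-7,35],"turn": [0,0,0],"grip": 0},
    {"xyz": [0,-7,70],"turn": [0,0,0],"grip": 0},
    {"xyz": [0,-7,95],"turn": [0,0,0],"grip": 0},
    {"xyz": [0,-7,104],"turn": [0,0,0],"grip": 0},
    {"xyz": [0,-7,107],"turn": [0,0,0],"grip": 0},
    {"xyz": [0,-7,109],"turn": [0,0,0],"grip": 0},
    {"xyz": [0,-7,111],"turn": [0,0,0],"grip": 0},
    {"xyz": [0,-7,112],"turn": [0,0,0],"grip": 0},
    {"xyz": [0,-7,112],"turn": [0,0,0],"grip": 0},
    {"xyz": [0,-7,112],"turn": [0,0,0],"grip": 0}
  ]
}}

```text
clock: 1.98
tcp_pos: [0.5684, -0.1988, 0.1212]
orientation: [0.001, 0.999, 0.049, 0.001]
wrist_force: [-0.7, -2.0, 4.7]
finger_gap: -0.0
grip_force: 2.6
```

>>> {"name": "apply_moves", "arguments": {
  "rows": [
    {"xyz": [0,0,2],"turn": [0,0,0],"grip": 0},
    {"xyz": [0,0,4],"turn": [0,0,0],"grip": 0},
    {"xyz": [0,-5,5],"turn": [0,0,0],"grip": 0},
    {"xyz": [0,-10,5],"turn": [0,0,0],"grip": 0},
    {"xyz": [0,-15,5],"turn": [0,0,0],"grip": 0},
    {"xyz": [0,-20,5],"turn": [0,0,0],"grip": 0}
  ]
}}

```text
clock: 2.48
tcp_pos: [0.5665, -0.1796, 0.1174]
orientation: [0.002, 0.999, 0.049, 0.002]
wrist_force: [-4.2, -2.4, 14.5]
finger_gap: 0.0001
grip_force: 7.0
```

>>> {"name": "apply_moves", "arguments": {
  "rows": [
    {"xyz": [0,-5,0],"turn": [0,0,0],"grip": 0},
    {"xyz": [0,-10,0],"turn": [0,0,0],"grip": 0},
    {"xyz": [0,-15,0],"turn": [0,0,0],"grip": 0},
    {"xyz": [0,-18,0],"turn": [0,0,0],"grip": 0},
    {"xyz": [0,-18,0],"turn": [0,0,0],"grip": 0},
    {"xyz": [0,-18,0],"turn": [0,0,0],"grip": 0}
  ]
}}

```text
clock: 2.98
tcp_pos: [0.5645, -0.1592, 0.1165]
orientation: [-0.0, 0.999, 0.05, 0.002]
wrist_force: [-2.7, 3.2, 10.6]
finger_gap: 0.0
grip_force: 5.6
```

```bash
cat >> h.py <<'E'
def off():
    "jaw tip and gauge tip: y gap from a wrist picture, tips found in a bright mask"
E
python3 - <<'E'
from h import *
d=cam('wrist');V=d['view'];print(env.get_state()['tcp_pos'],env.get_state()['wrist_force'])
th=.0994;O=np.array([.5541,-.0658]);w=lambda X,Y,z:[O[0]+X*np.cos(th)-Y*np.sin(th),O[1]+X*np.sin(th)+Y*np.cos(th),z]
p=proj(d,np.array([w(.058,-.04,.078),w(.061,-.0066,.078),w(.06,-.025,.078)]));print(p)
cx,cy=p[2].astype(int);print(cx,cy)
c=d['color'][cy-35:cy+45,cx-60:cx+50];np.save('/tmp/o.npy',[cx-60,cy-35])
cv2.imwrite('pics/crop3.png',cv2.resize(c,(770,560),interpolation=cv2.INTER_CUBIC))
E
```

```text
[ 0.56455693 -0.159184    0.11650848] [-2.39911141  3.09607835 10.41381522]
[[223.65045067 133.09380827]
 [163.77896903 127.95490387]
 [196.57121976 129.56336255]]
196 129
```

View pics/crop3.png

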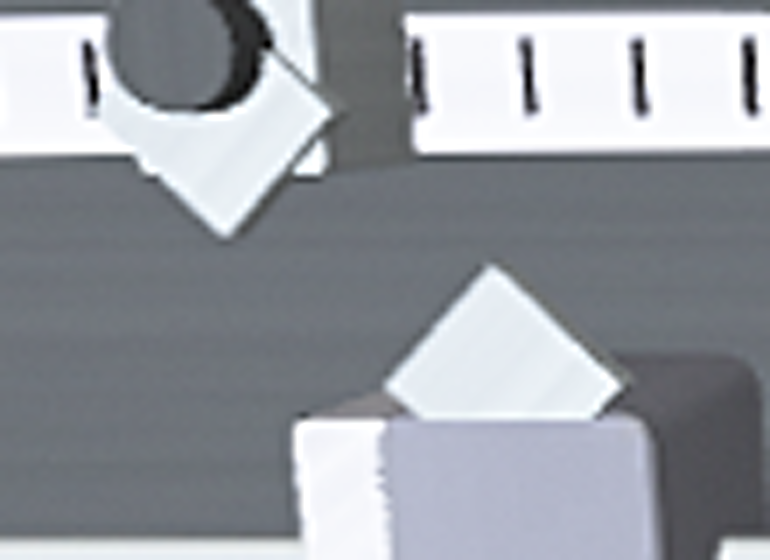

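The picture shows the gauge tip at (167.7,127.6) and the jaw tip at (205.7,131.3). About 21 mm remains, so the wheel rolls without slipping. I'll make a second, equal stroke.

>>> {"name": "apply_moves", "arguments": {
  "rows": [
    {"xyz": [0,0,-15],"turn": [0,0,0],"grip": 0},
    {"xyz": [0,10,-20],"turn": [0,0,0],"grip": 0},
    {"xyz": [0,38,-20],"turn": [0,0,0],"grip": 0},
    {"xyz": [0,38,-20],"turn": [0,0,0],"grip": 0},
    {"xyz": [0,38,-12],"turn": [0,0,0],"grip": 0},
    {"xyz": [0,38,-8],"turn": [0,0,0],"grip": 0},
    {"xyz": [0,38,-6],"turn": [0,0,0],"grip": 0},
    {"xyz": [0,38,-4],"turn": [0,0,0],"grip": 0},
    {"xyz": [0,38,-2],"turn": [0,0,0],"grip": 0},
    {"xyz": [0,38,-1],"turn": [0,0,0],"grip": 0},
    {"xyz": [0,38,0],"turn": [0,0,0],"grip": 0}
  ]
}}

```text
clock: 3.95
tcp_pos: [0.5676, -0.1986, 0.1159]
orientation: [0.002, 0.999, 0.05, 0.0]
wrist_force: [-4.3, -3.0, 13.1]
finger_gap: 0.0001
grip_force: 6.6
```

>>> {"name": "apply_moves", "arguments": {
  "rows": [
    {"xyz": [0,-5,0],"turn": [0,0,0],"grip": 0},
    {"xyz": [0,-10,0],"turn": [0,0,0],"grip": 0},
    {"xyz": [0,-15,0],"turn": [0,0,0],"grip": 0},
    {"xyz": [0,-20,0],"turn": [0,0,0],"grip": 0},
    {"xyz": [0,-25,0],"turn": [0,0,0],"grip": 0},
    {"xyz": [0,-30,0],"turn": [0,0,0],"grip": 0},
    {"xyz": [0,-35,0],"turn": [0,0,0],"grip": 0},
    {"xyz": [0,-38,0],"turn": [0,0,0],"grip": 0},
    {"xyz": [0,-38,0],"turn": [0,0,0],"grip": 0},
    {"xyz": [0,-38,0],"turn": [0,0,0],"grip": 0}
  ]
}}

```text
clock: 4.78
tcp_pos: [0.5636, -0.1582, 0.1156]
orientation: [-0.001, 0.999, 0.051, 0.001]
wrist_force: [-2.2, 3.1, 11.1]
finger_gap: -0.0002
grip_force: 6.0
```

>>> {"name": "apply_moves", "arguments": {
  "rows": [
    {"xyz": [0,0,-15],"turn": [0,0,0],"grip": 0},
    {"xyz": [0,10,-25],"turn": [0,0,0],"grip": 0},
    {"xyz": [0,30,-25],"turn": [0,0,0],"grip": 0},
    {"xyz": [0,30,-25],"turn": [0,0,0],"grip": 0},
    {"xyz": [0,30,-25],"turn": [0,0,0],"grip": 0}
  ]
}}

```text
clock: 5.2
tcp_pos: [0.5663, -0.1896, 0.1386]
orientation: [-0.0, 0.999, 0.049, -0.0]
wrist_force: [-0.2, -0.8, -0.4]
finger_gap: 0.0001
grip_force: 0.0
```

```bash
cat > m.py <<'E'
from h import *
import sys
d=cam('wrist');s=env.get_state();print(s['tcp_pos'],s['wrist_force'])
th=.0994;O=np.array([.5541,-.0658]);w=lambda X,Y,z:[O[0]+X*np.cos(th)-Y*np.sin(th),O[1]+X*np.sin(th)+Y*np.cos(th),z]
cx,cy=proj(d,np.array(w(.06,-.01,.078))).astype(int);print(cx-60,cy-35)
c=d['color'][cy-35:cy+45,cx-60:cx+50]
cv2.imwrite(sys.argv[1],cv2.resize(c,(770,560),interpolation=cv2.INTER_CUBIC))
E
cat > g.py <<'E'
from h import *
import sys
a=np.array(sys.argv[1:7],float);d=load('wrist');h=float(sys.argv[7])
q=a[:4].reshape(2,2);u=a[4]+(q[:,0]+.5)/7-.5;v=a[5]+(q[:,1]+.5)/7-.5
P=plane(d,u,v,h);r=P[1]-P[0];th=.0994
print('gauge-jaw X,Y mm',1e3*(r[0]*np.cos(th)+r[1]*np.sin(th)),1e3*(-r[0]*np.sin(th)+r[1]*np.cos(th)))
E
python3 g.py 491 264 225 238 136 94 .072; python3 m.py pics/crop4.png
```

```text
gauge-jaw X,Y mm 2.231645219317159 21.884937492262456
[ 0.56593668 -0.18909592  0.13836492] [ 0.65313032 -0.39801682  0.43579735]
77 90
```

View pics/crop4.png

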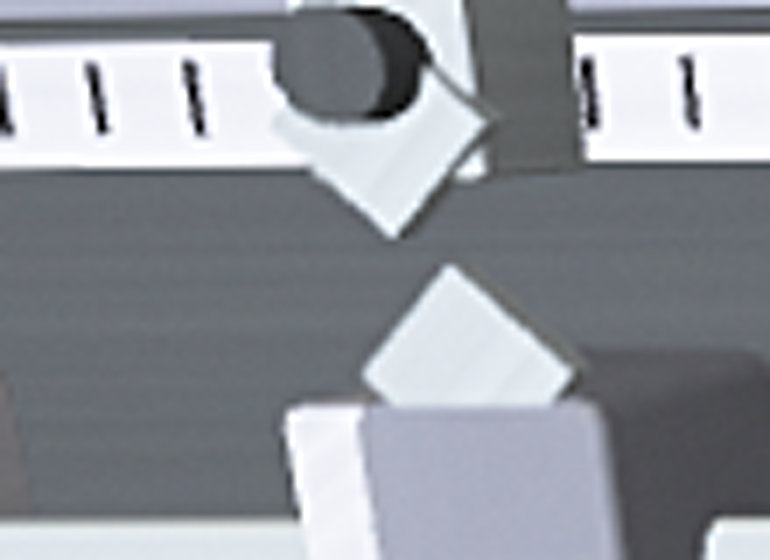

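The jaw tip is at crop (450,264) and the gauge tip at (392,239).

```bash
python3 g.py 450 264 392 239 77 90 .078
```

```text
gauge-jaw X,Y mm 2.245200925707219 4.971688391053735
```

>>> {"name": "apply_moves", "arguments": {
  "rows": [
    {"xyz": [0,-3,8],"turn": [0,0,0],"grip": 0},
    {"xyz": [0,-3,12],"turn": [0,0,0],"grip": 0},
    {"xyz": [0,-3,15],"turn": [0,0,0],"grip": 0},
    {"xyz": [0,-3,18],"turn": [0,0,0],"grip": 0},
    {"xyz": [0,-3,21],"turn": [0,0,0],"grip": 0},
    {"xyz": [0,-3,23],"turn": [0,0,0],"grip": 0},
    {"xyz": [0,-3,24],"turn": [0,0,0],"grip": 0},
    {"xyz": [0,-3,24],"turn": [0,0,0],"grip": 0},
    {"xyz": [0,-3,24],"turn": [0,0,0],"grip": 0}
  ]
}}

```text
clock: 6.0
tcp_pos: [0.5657, -0.1869, 0.1171]
orientation: [0.001, 0.999, 0.05, -0.0]
wrist_force: [-6.0, 0.6, 13.9]
finger_gap: -0.0001
grip_force: 7.2
```

>>> {"name": "apply_moves", "arguments": {
  "rows": [
    {"xyz": [0,-3,0],"turn": [0,0,0],"grip": 0},
    {"xyz": [0,-6,0],"turn": [0,0,0],"grip": 0},
    {"xyz": [0,-9,0],"turn": [0,0,0],"grip": 0},
    {"xyz": [0,-12,0],"turn": [0,0,0],"grip": 0},
    {"xyz": [0,-12.5,0],"turn": [0,0,0],"grip": 0},
    {"xyz": [0,-12.5,0],"turn": [0,0,0],"grip": 0},
    {"xyz": [0,-12.5,0],"turn": [0,0,0],"grip": 0},
    {"xyz": [0,-12.5,-4],"turn": [0,0,0],"grip": 0},
    {"xyz": [0,-12.5,-12],"turn": [0,0,0],"grip": 0},
    {"xyz": [0,-12.5,-27],"turn": [0,0,0],"grip": 0},
    {"xyz": [0,-12.5,-27],"turn": [0,0,0],"grip": 0},
    {"xyz": [0,-12.5,-27],"turn": [0,0,0],"grip": 0}
  ]
}}

```text
clock: 7.0
tcp_pos: [0.5657, -0.1744, 0.1427]
orientation: [0.0, 0.999, 0.05, 0.001]
wrist_force: [0.5, 0.3, 0.7]
finger_gap: -0.0002
grip_force: 0.0
```

```bash
python3 m.py pics/crop5.png
```

```text
[ 0.56522806 -0.17422702  0.14189609] [ 0.93217149  0.01710982 -0.20520904]
104 91
```

View pics/crop5.png

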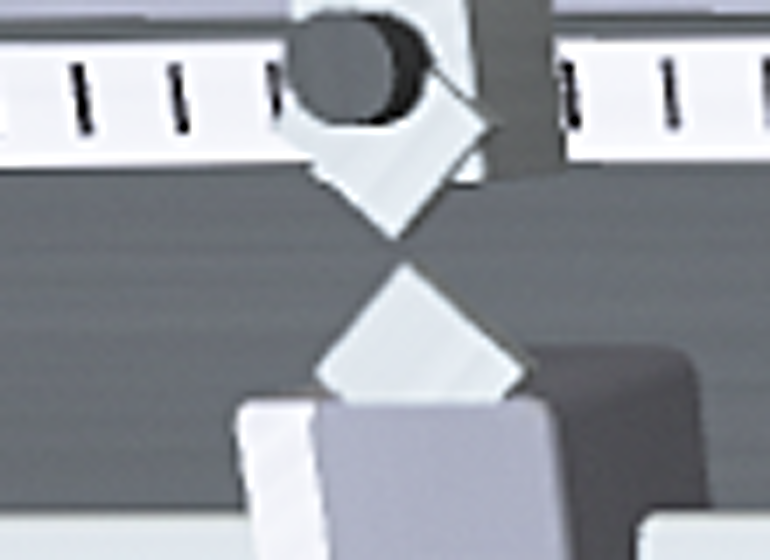

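The residual is about 0.8 mm (jaw tip at crop (404,264), gauge tip at (394,240)), which is inside the tolerance. Next is the lever.

>>> {"name": "apply_moves", "arguments": {
  "rows": [
    {"xyz": [0,0,-40],"turn": [0,0,0],"grip": 0},
    {"xyz": [-20,-30,-55],"turn": [0,0,0],"grip": 0},
    {"xyz": [-40,-60,-55],"turn": [0,0,0],"grip": 0},
    {"xyz": [-60,-95,-55],"turn": [0,0,0],"grip": 0},
    {"xyz": [-75,-130,-55],"turn": [0,0,0],"grip": 0},
    {"xyz": [-75,-165,-55],"turn": [0,0,0],"grip": 0},
    {"xyz": [-75,-200,-55],"turn": [0,0,0],"grip": 0},
    {"xyz": [-75,-233,-55],"turn": [0,0,0],"grip": 0},
    {"xyz": [-75,-233,-55],"turn": [0,0,0],"grip": 0},
    {"xyz": [-75,-233,-55],"turn": [0,0,0],"grip": 0},
    {"xyz": [-75,-233,-55],"turn": [0,0,0],"grip": 0}
  ]
}}

```text
clock: 7.97
tcp_pos: [0.4672, 0.0499, 0.1966]
orientation: [0.0, 0.999, 0.05, -0.0]
wrist_force: [0.5, -0.2, -0.5]
finger_gap: -0.0001
grip_force: 0.0
```

```bash
python3 g.py 404 264 394 240 104 91 .078
python3 - <<'E'
from h import *
d=cam('wrist');s=env.get_state();p=s['tcp_pos']
th=.0994;O=np.array([.5541,-.0658])
f=lambda p:(lambda r:(r[...,0]*np.cos(th)+r[...,1]*np.sin(th),-r[...,0]*np.sin(th)+r[...,1]*np.cos(th)))(p[...,:2]-O)
print('tcp',p,f(p))
P=pts(d);m=(P[...,2]>.119)&(P[...,2]<.145)&(d['color'].max(-1)<70)&(d['z_map']>.1)
X,Y=f(P);m&=(abs(Y-.125)<.05)&(abs(X+.03)<.03);print(m.sum(),X[m].min(),X[m].max(),Y[m].min(),Y[m].max())
E
```

```text
gauge-jaw X,Y mm 2.145394554905807 0.6368294989679605
tcp [0.46739395 0.04938772 0.19668514] (np.float64(-0.0748472498247802), np.float64(0.12322353460699048))
833 -0.04485580853310195 -0.023546371440908636 0.11512183639659897 0.13543519061582923
```

>>> {"name": "apply_moves", "arguments": {
  "rows": [
    {"xyz": [0,-2,30],"turn": [0,0,0],"grip": 0},
    {"xyz": [0,-2,60],"turn": [0,0,0],"grip": 0},
    {"xyz": [0,-2,78],"turn": [0,0,0],"grip": 0},
    {"xyz": [0,-2,78],"turn": [0,0,0],"grip": 0},
    {"xyz": [12,-2,78],"turn": [0,0,0],"grip": 0},
    {"xyz": [20,-2,78],"turn": [0,0,0],"grip": 0},
    {"xyz": [28,-2,78],"turn": [0,0,0],"grip": 0},
    {"xyz": [36,-2,78],"turn": [0,0,0],"grip": 0},
    {"xyz": [44,-2,78],"turn": [0,0,0],"grip": 0},
    {"xyz": [52,-2,78],"turn": [0,0,0],"grip": 0},
    {"xyz": [60,-2,78],"turn": [0,0,0],"grip": 0},
    {"xyz": [66,-2,78],"turn": [0,0,0],"grip": 0}
  ]
}}

```text
clock: 9.02
tcp_pos: [0.5343, 0.0586, 0.1194]
orientation: [0.0, 0.999, 0.05, 0.0]
wrist_force: [-1.2, -0.0, -0.3]
finger_gap: 0.0004
grip_force: 0.9
```

>>> {"name": "apply_moves", "arguments": {
  "rows": [
    {"xyz": [6,0,0],"turn": [0,0,0],"grip": 0},
    {"xyz": [11,0,0],"turn": [0,0,0],"grip": 0},
    {"xyz": [15,0,0],"turn": [0,0,0],"grip": 0},
    {"xyz": [18,0,0],"turn": [0,0,0],"grip": 0},
    {"xyz": [20,0,0],"turn": [0,0,0],"grip": 0},
    {"xyz": [20,0,0],"turn": [0,0,0],"grip": 0},
    {"xyz": [20,0,0],"turn": [0,0,0],"grip": 0}
  ]
}}

```text
clock: 9.6
tcp_pos: [0.5503, 0.0605, 0.1185]
orientation: [0.0, 0.999, 0.05, -0.003]
wrist_force: [-6.3, -1.4, -0.2]
finger_gap: -0.0001
grip_force: 3.5
```

>>> {"name": "apply_moves", "arguments": {
  "rows": [
    {"xyz": [3,0,0],"turn": [0,0,0],"grip": 0},
    {"xyz": [4,0,0],"turn": [0,0,0],"grip": 0},
    {"xyz": [4,0,0],"turn": [0,0,0],"grip": 0}
  ]
}}

```text
clock: 9.85
tcp_pos: [0.5507, 0.0606, 0.1179]
orientation: [0.0, 0.999, 0.05, -0.006]
wrist_force: [-15.8, -2.6, 5.0]
finger_gap: 0.0
grip_force: 7.8
```

>>> {"name": "apply_moves", "arguments": {
  "rows": [
    {"xyz": [-15,0,0],"turn": [0,0,0],"grip": 0},
    {"xyz": [-30,0,-5],"turn": [0,0,0],"grip": 0},
    {"xyz": [-40,0,-40],"turn": [0,0,0],"grip": 0},
    {"xyz": [-50,0,-80],"turn": [0,0,0],"grip": 0},
    {"xyz": [-60,0,-100],"turn": [0,0,0],"grip": 0},
    {"xyz": [-60,0,-100],"turn": [0,0,0],"grip": 0},
    {"xyz": [-60,0,-100],"turn": [0,0,0],"grip": 0},
    {"xyz": [-60,0,-100],"turn": [0,0,0],"grip": 0}
  ]
}}

```text
clock: 10.52
tcp_pos: [0.4975, 0.055, 0.2191]
orientation: [0.0, 0.999, 0.05, 0.001]
wrist_force: [-1.0, 0.2, -0.1]
finger_gap: -0.0004
grip_force: 0.0
```

Run:
```python
from h import *
d=cam('wrist');cv2.imwrite('pics/wrist2.png',d['color']);s=env.get_state();print(s['tcp_pos'],s['wrist_force'])
th=.0994;O=np.array([.5541,-.0658])
P=pts(d);r=P[...,:2]-O;X=r[...,0]*np.cos(th)+r[...,1]*np.sin(th);Y=-r[...,0]*np.sin(th)+r[...,1]*np.cos(th)
m=(P[...,2]>.119)&(P[...,2]<.145)&(d['color'].max(-1)<70)&(abs(Y-.125)<.03)&(abs(X)<.07);print(m.sum(),X[m].min(),X[m].max())
```

```text
[0.49708056 0.05501294 0.21830059] [ 0.25820178 -0.6776138  -0.55279235]
755 0.01838846537751679 0.039164775161125195
```

View pics/wrist2.png

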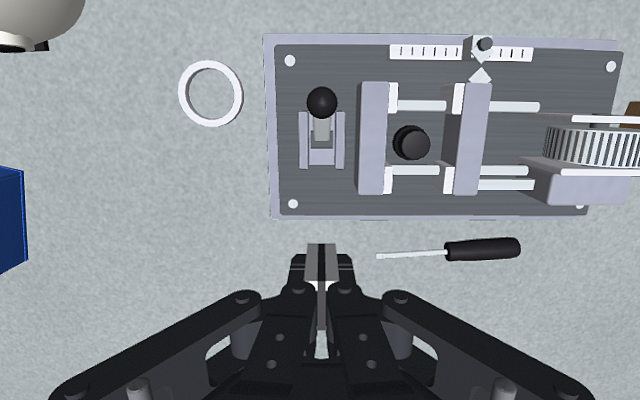

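The ball at (322,102) leans fully over. The arrow tips at (481,65) and (481,69) stand opposite each other, and the arm is clear.

```bash
python3 -c "
from workcell import ticket
print(ticket.hand_in())"
```

```text
the job is handed in; nothing more can be done
None
```

The job is handed in: I rolled the jaw arrow to about 0.6 mm from the gauge arrow with the wheel, pushed the lock lever over to its stop, and left the arm clear; no verdict came back.

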